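# Find the tube adapter with play and set it aside

## Robot

A 6-joint arm with a two-finger parallel gripper is mounted at the origin on the work surface. World frame = base frame: x ahead of the robot, y to its left, z up, the work surface at z = 0. Lengths are in m, angles in rad, forces in N, time in s.
With the tool pointing down it reaches from about 0.3 to 0.75 m from the base axis. Payload 8.5 kg.
Tool frame: the origin (TCP) lies at the very end of the fingers, on their centre line; the grasp point (between the pads) lies grasp_offset behind it (grasp_offset is the distance from the TCP to the grasp point, in m); z points along the fingers, x is the direction in which the jaws open and shut, and the axes are right-handed (so a half turn about z gives the same grasp; the last joint's range is limited). The gripper opens to 88 mm and grips with 3 to 60 N. Pads are 18 mm wide; open, the fingers measure 123 mm over their backs; the gripper's body (75 mm by 187 mm) begins 45 mm behind the grasp point.
Start: joints at [-1.518, 0.381, 1.297, -0, 1.464, -0.215], TCP at [0.146, -0.53, 0.239] pointing down, gripper open.
Joint ranges: [-3.11, 3.11], [-0.89, 2.33], [0.22, 2.48], [-1.42, 4.56], [0.17, 2.85], [-2.88, 2.88]. Speed limits (rad/s): [2.39, 2.39, 3.14, 3.14, 3.14, 3.14].

## Interface

Orientations are given as a unit quaternion [x, y, z, w].
In Python, from workcell import state, capture, camera_info, job_done, recognise, mark_of, grasp_offset gives the robot as it stands.
- The arm moves only by the tool step_arm, never from a script. Its argument "increments" is a list of rows, each a list of 7 numbers: the shift along the tool's x, y, z scaled (see below), then the turn, a rotation vector about the tool's x, y, z scaled (see below), then the closure, from 0 (fully open) to 1 (shut). A call has 1 to 12 rows; each row shifts and turns the pose as measured when the row begins, along the tool's axes as they then stand; what a row does not reach is not made up. The controller multiplies each number of a shift by 3 cm and each number of a turn by 0.12 rad. A row lasts 1/8 s, in which the tool goes at most 62.5 mm and 10.7 degrees, less where a joint would pass 70% of its speed; a pose out of reach is approached as far as the arm can. A call with a number of a shift or a turn outside -1 to 1 is refused whole. A call with a gripper value outside its range is refused whole. The fingers move at their own pace and stop on an object; "newtons" is the grip in N (left out, the last holds). Time passes only in rows, so rows that do not move let the fingers close. It gives the time, the measured TCP pose, the force and the opening at its end, in the units of the state.
- state(): the state, without advancing time (a new reading comes with each control period).
- capture(name): name is "side" or "top" or "wrist"; returns the picture (480x640x3 uint8, red, green, blue); there is no depth.
- camera_info(name): a dict with "fovy" (degrees; the focal length in pixels is half the picture's height over the tangent of half this angle, whatever the lens; pixels are square), "cx", "cy" (the principal point, pixels), "R" (3x3) and "t" (3): a world point X has camera coordinates R X + t. Camera axes: x right, y down, z forward; pixel columns grow to the right and rows downward; lengths in m; the calibration is good to about 2 mm. A picture is of the moment at which its call begins: read the wrist's pose just before it. camera_info takes no time and is no camera call; for the wrist camera it gives the pose at the moment of the call.
- job_done(): hands the job in, once; it reports no verdict.
Trained networks look in the newest picture that a camera, given by its name, has taken for a name from the list of things; names that differ only in an ending like _2 or _b are one class to them, and where a whole thing is asked for, a point or a joint stands for the part that bears it (a point fixed in the world has none). Each returns a list of dicts, best first, with "score" (0 to 1); they miss things now and then, are a little off and sometimes report something else, mostly with a low value. They report only what shows in the picture. A call takes as long as a camera call. They do not tell look-alikes from the thing itself.
- recognise(camera, thing): "location" ([row, column] in pixels, amid what is visible of it).
- mark_of(camera, thing): "location" ([row, column] in pixels: a listed point, or the origin of a listed thing).
The state is a dict: "t": time; "qpos": joint angles; "qvel": joint speeds; "joint_efforts": joint torques, N m; "eef_pos": TCP position; "eef_rot": TCP orientation; "wrist_force": force on the tool from outside, world axes, zero at the start; "torque": the same for the moment, N m; "finger_gap": finger opening in m.
Only numpy, scipy, OpenCV 4.12 (cv2) and the standard library are available. Lean on these libraries where they do the work, as an engineer would, in place of code of your own. Each camera call takes 0.05 s, during which the arm holds its last target.

## Task

Three of the four tube adapters in the white holder block are firmly caught in their wells, but one well is worn and its adapter has play. Take the adapters by the head and rock them gently from side to side, without forcing any of them, to feel which one is loose; then lift the loose one out and stand it upright in the red reject tray, let go, and leave the three firm ones seated and everything else on the bench where it is.

Things in the scene. Friction and masses are not known exactly. Their poses are not given: they have to be found in the camera images.
- block: White holder block, 96 (x) x 288 (y) x 50 (z) mm, fixed. Origin: centre of its underside, on the table top; x, y along its sides, z up. Four wells in a row at y = -99, -33, +33, +99 mm, x = 0, each with a mint-green insert level with the block's top (z = 50 mm). An adapter stands in each well; its collar hides the opening.
- row (a point): Middle of the block's top. Sound wells: the catch grips the adapter's neck; play 0.5 mm each way and 1.5 mm up, then rigid; it cannot be pulled out. Worn well (one of the four, any): no catch; the adapter slides about 4 mm each way from its start, along the block's x or y, nearly without force until its foot meets the wall, and lifts straight out. Below the collars is 37 mm of neck and foot.
- tray: Red open reject tray, 130 x 130 mm outside, 30 mm high, walls and floor about 4 mm thick, fixed. Origin: centre of its underside, on the table top; x and y along its sides.
- grip_a (a point): Head centre of one of four identical adapters (letters tell neither well nor fit). Teal head 28 x 28 x 42 mm, flats along its x, y (parallel to the block's), dark bore on top; white collar 42 x 42 x 5 mm under it rests on the block; 22 mm square foot. On the axis, 21 mm below the head's top, 26 mm above the collar's underside, 63.5 mm above the foot's underside. About 140 g.
- grip_b (a point): Head centre of one of four identical adapters (letters tell neither well nor fit). Teal head 28 x 28 x 42 mm, flats along its x, y (parallel to the block's), dark bore on top; white collar 42 x 42 x 5 mm under it rests on the block; 22 mm square foot. On the axis, 21 mm below the head's top, 26 mm above the collar's underside, 63.5 mm above the foot's underside. About 140 g.
- grip_c (a point): Head centre of one of four identical adapters (letters tell neither well nor fit). Teal head 28 x 28 x 42 mm, flats along its x, y (parallel to the block's), dark bore on top; white collar 42 x 42 x 5 mm under it rests on the block; 22 mm square foot. On the axis, 21 mm below the head's top, 26 mm above the collar's underside, 63.5 mm above the foot's underside. About 140 g.
- grip_d (a point): Head centre of one of four identical adapters (letters tell neither well nor fit). Teal head 28 x 28 x 42 mm, flats along its x, y (parallel to the block's), dark bore on top; white collar 42 x 42 x 5 mm under it rests on the block; 22 mm square foot. On the axis, 21 mm below the head's top, 26 mm above the collar's underside, 63.5 mm above the foot's underside. About 140 g.
- jar_1: Bystander: a small clear specimen jar, 48 across and 62 tall, yellow lid (mm), loose; origin at the centre of its underside.
- jar_2: Bystander: a small clear specimen jar, 48 across and 62 tall, red lid (mm), loose; origin at the centre of its underside.
- wipes: Bystander: a blue canister of wipes, 84 across and 130 tall (mm), loose; origin at the centre of its underside.
- spray: Bystander: a white disinfectant bottle, 60 across and 160 tall (mm), loose; origin at the centre of its underside.
- tape: Bystander: an ivory roll of label tape lying flat, 60 across and 19 high (mm), loose; origin at the centre of its underside.
- notes: Bystander: a white note pad, 100 x 75 x 14 (mm), loose; origin at the centre of its underside.
Things that resemble listed ones, but are neither listed nor needed, are in the scene too. What is shaped like the part that bears grip_c but blue is not meant.

How it is judged:
On the way, in this order (a step that is already met when the one before it is completed fails the run):
1. the loose adapter is shifted sideways in its well (2.5 mm or more) while still seated (((distance of grip_a from where it was at the start of the episode above 0.0025 m and z of grip_a in the frame of block below 0.0775 m) or (distance of grip_b from where it was at the start of the episode above 0.0025 m and z of grip_b in the frame of block below 0.0775 m) or (distance of grip_c from where it was at the start of the episode above 0.0025 m and z of grip_c in the frame of block below 0.0775 m) or (distance of grip_d from where it was at the start of the episode above 0.0025 m and z of grip_d in the frame of block below 0.0775 m))), for 0.05 s.
2. the loose adapter is lifted clear of the block (z of any of grip_a, grip_b, grip_c, grip_d in the frame of block above 0.116 m), for 0.1 s.
At the end, for the whole second after the job is handed in: One adapter stands upright (within 0.12 rad) and at rest on the floor of the red tray, its axis within 58 mm of the tray's centre along each side; the other three are in their wells, upright and within 4 mm of where they began; all are released ((((x of grip_a in the frame of tray between -0.058 and 0.058 m and y of grip_a in the frame of tray between -0.058 and 0.058 m and z of grip_a in the frame of tray between 0.06 and 0.072 m and angle between grip_a's own z axis and vertical below 0.12 rad and linear speed of adapter_a below 0.02 m/s) and (distance of grip_b from where it was at the start of the episode below 0.004 m and angle between grip_b's own z axis and vertical below 0.1 rad) and (distance of grip_c from where it was at the start of the episode below 0.004 m and angle between grip_c's own z axis and vertical below 0.1 rad) and (distance of grip_d from where it was at the start of the episode below 0.004 m and angle between grip_d's own z axis and vertical below 0.1 rad)) or ((x of grip_b in the frame of tray between -0.058 and 0.058 m and y of grip_b in the frame of tray between -0.058 and 0.058 m and z of grip_b in the frame of tray between 0.06 and 0.072 m and angle between grip_b's own z axis and vertical below 0.12 rad and linear speed of adapter_b below 0.02 m/s) and (distance of grip_a from where it was at the start of the episode below 0.004 m and angle between grip_a's own z axis and vertical below 0.1 rad) and (distance of grip_c from where it was at the start of the episode below 0.004 m and angle between grip_c's own z axis and vertical below 0.1 rad) and (distance of grip_d from where it was at the start of the episode below 0.004 m and angle between grip_d's own z axis and vertical below 0.1 rad)) or ((x of grip_c in the frame of tray between -0.058 and 0.058 m and y of grip_c in the frame of tray between -0.058 and 0.058 m and z of grip_c in the frame of tray between 0.06 and 0.072 m and angle between grip_c's own z axis and vertical below 0.12 rad and linear speed of adapter_c below 0.02 m/s) and (distance of grip_a from where it was at the start of the episode below 0.004 m and angle between grip_a's own z axis and vertical below 0.1 rad) and (distance of grip_b from where it was at the start of the episode below 0.004 m and angle between grip_b's own z axis and vertical below 0.1 rad) and (distance of grip_d from where it was at the start of the episode below 0.004 m and angle between grip_d's own z axis and vertical below 0.1 rad)) or ((x of grip_d in the frame of tray between -0.058 and 0.058 m and y of grip_d in the frame of tray between -0.058 and 0.058 m and z of grip_d in the frame of tray between 0.06 and 0.072 m and angle between grip_d's own z axis and vertical below 0.12 rad and linear speed of adapter_d below 0.02 m/s) and (distance of grip_a from where it was at the start of the episode below 0.004 m and angle between grip_a's own z axis and vertical below 0.1 rad) and (distance of grip_b from where it was at the start of the episode below 0.004 m and angle between grip_b's own z axis and vertical below 0.1 rad) and (distance of grip_c from where it was at the start of the episode below 0.004 m and angle between grip_c's own z axis and vertical below 0.1 rad)))); the robot touches nothing.
It fails at once if an adapter is forced: pressed or pulled against its well with over 25 N (contact force between any of insert_0, insert_1, insert_2, insert_3 and anything else above 25 N).
It fails at once if a bystander is moved more than 30 mm or knocked over (distance of any of jar_1, jar_2, wipes, spray, tape, notes from where it was at the start of the episode above 0.03 m or angle between any of jar_1, jar_2, wipes, spray, tape, notes's own z axis and vertical above 0.3 rad).
It also fails if it takes over 70 s, if anything falls off the work surface, if the arm or the gripper's body presses on something with over 40 N, if the wrist force passes 120 N, or if a joint passes its speed limit or range.

## Working session

There is one attempt and no reset: what is moved stays moved. The work goes in short steps, Python scripts to look and compute and a tool call to move; the robot and the scene stay as the last step left them, time stands still between calls to the robot, and variables do not carry over. Pictures are saved under pics/ and viewed, and the job is handed in when it is done.

Besides the shell and the picture viewer there is one more tool, called after "Call:" as a command line: name --pt "numbers of a row" for each row, then --argument value for the rest. step_arm: Moves the arm, as the interface text tells. Shifts and turns lie within -1 to 1; 1 stands for 3 cm of shift or 0.12 rad of turn. Its arguments: {"type":"object","properties":{"increments":{"type":"array","items":{"type":"array","items":{"type":"number"}}},"newtons":{"type":"number"}},"required":["increments"]}

```bash
mkdir -p pics; ls; python3 - <<'E'
from workcell import *
import cv2,numpy as np
s=state();print({k:np.round(v,3).tolist() if not isinstance(v,(int,float)) else v for k,v in s.items()},grasp_offset)
for n in ["side","top"]:
    cv2.imwrite(f"pics/{n}0.png",capture(n)[:,:,::-1])
    i=camera_info(n);print(n,i)
E
```

```text
pics
{'t': 0.0, 'qpos': [-1.518, 0.381, 1.298, -0.0, 1.464, -0.215], 'qvel': [-0.001, -0.001, 0.0, -0.002, 0.001, 0.001], 'joint_efforts': [0.0, -43.792, -22.456, 0.071, 0.035, -0.0], 'eef_pos': [0.146, -0.53, 0.238], 'eef_rot': [0.795, -0.606, -0.0, -0.001], 'wrist_force': [0.145, 0.179, -0.396], 'torque': [-0.006, 0.058, 0.048], 'finger_gap': 0.08788317711559329} 0.0187
side {'fovy': 52.346100883586445, 'cx': 322.19486733715087, 'cy': 240.85373265349872, 'R': array([[-0.98865653, -0.14861826,  0.02169959],
       [-0.11450782,  0.65235051, -0.74921744],
       [ 0.09719165, -0.74320349, -0.66196855]]), 't': array([0.53982251, 0.13651931, 1.04451031])}
top {'fovy': 52.05609991346197, 'cx': 317.21449309560495, 'cy': 245.13083841208345, 'R': array([[-9.92140625e-04, -9.99998838e-01, -1.15707621e-03],
       [-9.91885441e-01,  1.13119005e-03, -1.27129822e-01],
       [ 1.27130983e-01,  1.02155638e-03, -9.91885411e-01]]), 't': array([-0.01263738,  0.55337928,  1.24442973])}
```

View pics/side0.png

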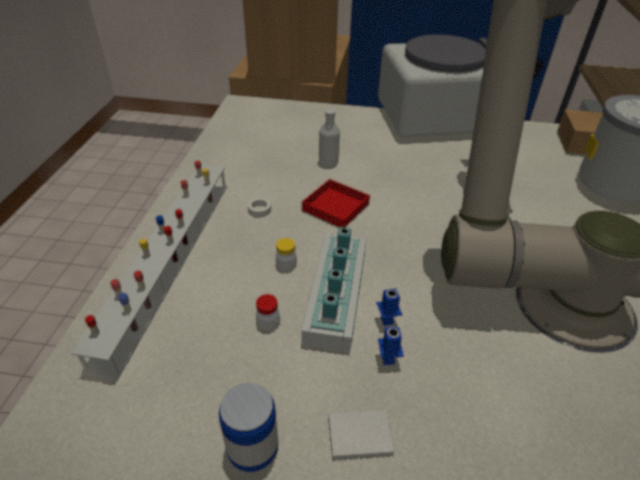

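View pics/top0.png

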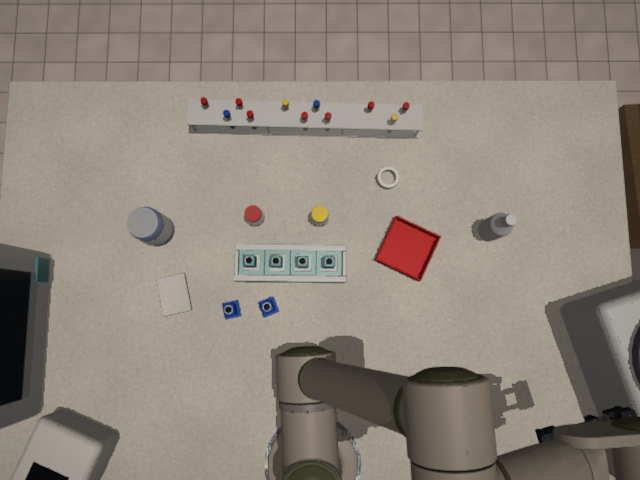

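The side and top views show four teal adapters in the white block, in the top view at (col,row) about (249,261), (276,261), (302,261) and (329,261). The red tray is at (407,248). Two blue look-alikes stand loose at (231,309) and (268,306) and are not meant.

```bash
cat > h.py <<'E'
from workcell import *
import cv2,numpy as np
from scipy.spatial.transform import Rotation as Ro
def back(info,uv,z):
    f=240/np.tan(np.radians(info["fovy"]/2))
    d=np.array([(uv[0]-info["cx"])/f,(uv[1]-info["cy"])/f,1.])
    R=np.array(info["R"]);t=np.array(info["t"]);o=-R.T@t;w=R.T@d
    return o+w*(z-o[2])/w[2]
def proj(info,X):
    f=240/np.tan(np.radians(info["fovy"]/2))
    c=np.array(info["R"])@np.array(X)+np.array(info["t"])
    return f*c[0]/c[2]+info["cx"],f*c[1]/c[2]+info["cy"]
E
python3 - <<'E'
from h import *
im=capture("top")
i=camera_info("top")
for th,z in [("grip_a",.076),("block",0),("tray",0)]:
    for m in mark_of("top",th):
        r,c=m["location"];print(th,round(m["score"],2),np.round([c,r],1),back(i,(c,r),z).round(4))
im=im[:,:,::-1]
cv2.imwrite("pics/top_crop.png",cv2.resize(im[225:330,215:450],None,fx=3.4,fy=3.4,interpolation=cv2.INTER_CUBIC))
E
```

```text
grip_a 0.81 [230.9 309.3] [0.388  0.2009 0.076 ]
grip_a 0.79 [244.  262.8] [0.5037 0.1705 0.076 ]
grip_a 0.7 [331.9 259.5] [ 0.5117 -0.0501  0.076 ]
grip_a 0.69 [278.5 261.6] [0.5066 0.0839 0.076 ]
grip_a 0.67 [304.6 263.6] [0.5015 0.0184 0.076 ]
grip_a 0.61 [265.  304.9] [0.3987 0.1165 0.076 ]
block 0.85 [290.7 262.3] [0.5118 0.0575 0.    ]
block 0.61 [487.3 230.9] [ 0.5959 -0.47    0.    ]
tray 0.63 [405.3 250.3] [ 0.5437 -0.2486  0.    ]
```

View pics/top_crop.png

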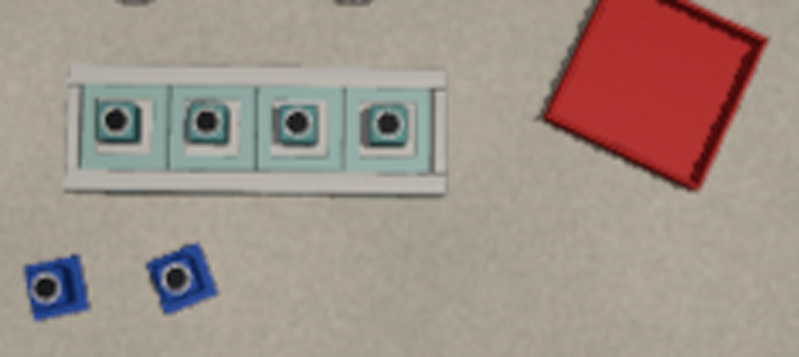

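The crop confirms it: four teal heads stand in the mint inserts, with bores at crop (116,121), (206,121), (297,123) and (388,124). The blue pair on the bench are decoys. I'll move the wrist camera over the block.

Call:
step_arm --pt "-0.93 -1 -0.15 0 0 0 0" --pt "-0.93 -1 -0.15 0 0 0 0" --pt "-0.93 -1 -0.15 0 0 0 0" --pt "-0.93 -1 -0.15 0 0 0 0" --pt "-0.93 -1 -0.15 0 0 0 0" --pt "-0.93 -1 -0.15 0 0 0 0" --pt "-0.93 -1 -0.15 0 0 0 0" --pt "-0.93 -1 -0.15 0 0 0 0" --pt "-0.93 -1 -0.15 0 0 0 0" --pt "-0.93 -1 -0.15 0 0 0 0" --pt "-0.93 -1 -0.15 0 0 0 0" --pt "-0.93 -1 -0.15 0 0 0 0"

```text
t: 1.8
eef_pos: [0.4105, -0.1006, 0.2943]
eef_rot: [0.794, -0.609, 0.0, -0.001]
wrist_force: [-0.3, -1.9, 0.5]
finger_gap: 0.0882
```

Call:
step_arm --pt "0 0 0 0 0 -1 0" --pt "0 0 0 0 0 -1 0" --pt "0 0 0 0 0 -1 0" --pt "0 0 0 0 0 -1 0" --pt "0 0 0 0 0 -1 0" --pt "0 0 0 0 0 -1 0" --pt "0 0 0 0 0 -1 0" --pt "0 0 0 0 0 -1 0" --pt "0 0 0 0 0 -1 0" --pt "0 0 0 0 0 -1 0" --pt "0 0 0 0 0 -0.9 0"

```text
t: 3.18
eef_pos: [0.4109, -0.0973, 0.2946]
eef_rot: [1.0, 0.024, 0.001, -0.0]
wrist_force: [0.5, 0.3, -0.2]
finger_gap: 0.0877
```

```bash
python3 - <<'E'
from h import *
s=state();print(s["t"],np.round(s["eef_pos"],4),Ro.from_quat(s["eef_rot"]).as_matrix().round(4).tolist(),np.round(s["qpos"],3))
i=camera_info("wrist");print(i["R"].round(3),-np.array(i["R"]).T@i["t"],i["fovy"])
cv2.imwrite("pics/w1.png",capture("wrist")[:,:,::-1])
E
```

```text
3.175 [ 0.4109 -0.0973  0.2946] [[0.9988, 0.0485, 0.0022], [0.0485, -0.9988, 0.0005], [0.0022, -0.0004, -1.0]] [-0.515  0.111  1.506  0.002  1.523 -0.564]
[[ 0.999  0.048  0.002]
 [ 0.045 -0.958  0.282]
 [ 0.015 -0.281 -0.959]] [ 0.40774629 -0.02392943  0.4403123 ] 65.45503386113919
```

View pics/w1.png

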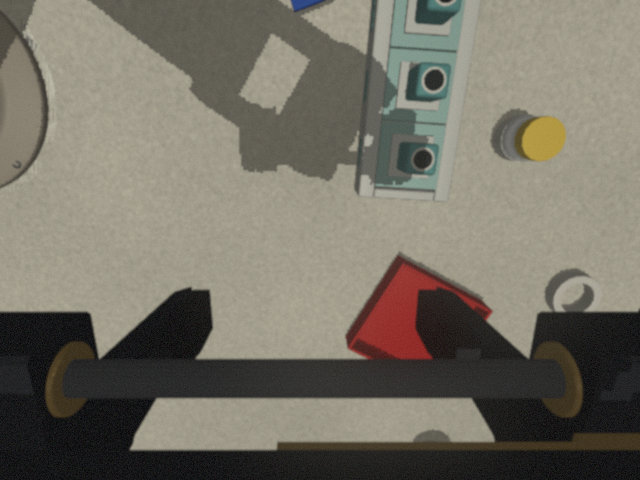

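The wrist view shows the block's near wells at about (422,158), (433,80) and (437,5), with the tray below them. I'll centre over the block.

Call:
step_arm --pt "0.9 -0.9 -0.2 0 0 0.2 0" --pt "0.9 -0.9 -0.2 0 0 0.2 0" --pt "0.9 -0.9 -0.2 0 0 0 0" --pt "0.9 -0.9 -0.2 0 0 0 0" --pt "0 -0.3 -0.2 0 0 0 0" --pt "0 0 0 0 0 0 0"

```text
t: 3.98
eef_pos: [0.5193, 0.0248, 0.3255]
eef_rot: [1.0, -0.004, 0.001, -0.0]
wrist_force: [-1.2, -0.7, 0.3]
finger_gap: 0.0882
```

```bash
python3 - <<'E'
from h import *
s=state();print(s["t"],np.round(s["eef_pos"],4),Ro.from_quat(s["eef_rot"]).as_matrix().round(4).tolist(),np.round(s["qpos"],3))
i=camera_info("wrist")
im=capture("wrist")
cv2.imwrite("pics/w2.png",im[:,:,::-1])
import pickle;pickle.dump((im,i),open("w2.pkl","wb"))
for m in mark_of("wrist","grip_a"):
        r,c=m["location"];print(round(m["score"],2),np.round([c,r],1),back(i,(c,r),.076).round(4))
E
```

```text
3.975 [0.5193 0.0248 0.3255] [[1.0, -0.0084, 0.0015], [-0.0084, -1.0, 0.0001], [0.0015, -0.0001, -1.0]] [-0.18   0.278  1.203  0.     1.659 -0.172]
0.97 [301.2 262.5] [ 0.5057 -0.0409  0.076 ]
0.92 [191.7 117.7] [0.3986 0.114  0.076 ]
0.86 [178.4  16.6] [0.3952 0.2038 0.076 ]
0.84 [302.  210.5] [0.5076 0.0183 0.076 ]
0.83 [300.  139.7] [0.5069 0.0917 0.076 ]
0.73 [303.3  70.9] [0.5113 0.1561 0.076 ]
```

View pics/w2.png

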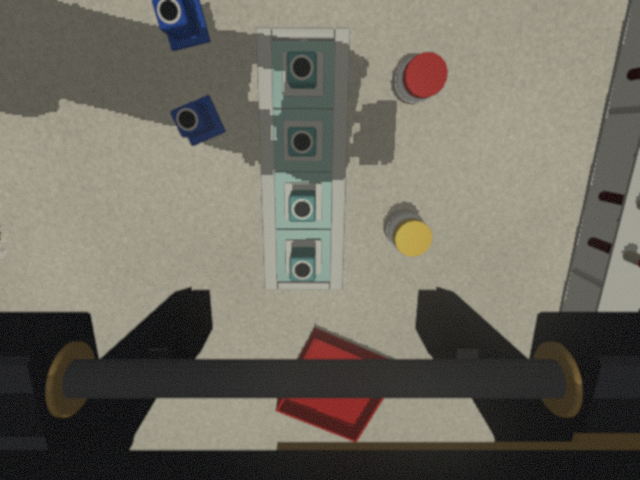

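The view shows all four bores in column ~302, at rows ~68, 142, 209 and 270. I'll measure the bore centres.

```bash
python3 - <<'E'
from h import *
import pickle
im,i=pickle.load(open("w2.pkl","rb"))
def bores(im,i,seeds,r,z):
    g=cv2.GaussianBlur(cv2.resize(cv2.cvtColor(im,cv2.COLOR_RGB2GRAY),None,fx=4,fy=4,interpolation=cv2.INTER_CUBIC),(5,5),0)
    P=[]
    for u,v in seeds:
        x0,y0=int((u-r)*4),int((v-r)*4);p=g[y0:y0+8*r,x0:x0+8*r].astype(float)
        th=p.min()+0.35*(np.median(p)-p.min());m=(p<th).astype(np.uint8)
        n,l,st,ce=cv2.connectedComponentsWithStats(m)
        k=min([k for k in range(1,n) if st[k,4]>40],key=lambda k:np.hypot(*(ce[k]-4*r)))
        uv=((ce[k]+[x0,y0])+.5)/4-.5
        P.append(back(i,uv,z));print(uv.round(2),st[k].tolist(),P[-1].round(4))
    P=np.array(P);print("spac",np.linalg.norm(np.diff(P[:,:2],axis=0),axis=1),"mean",P.mean(0),"yaw",np.degrees(np.arctan2(P[0,0]-P[-1,0],P[0,1]-P[-1,1])))
bores(im,i,[(302,68),(302,142),(302,209),(302,270)],9,.097)
bores(capture("top"),camera_info("top"),[(249,260.6),(275.6,260.6),(302.3,261.2),(329.1,261.5)],5,.097)
E
```

```text
Traceback (most recent call last):
ValueError: min() iterable argument is empty
```

```bash
cat >> h.py <<'E'
def bores(im,i,seeds,r,z):
    g=cv2.GaussianBlur(cv2.resize(cv2.cvtColor(im,cv2.COLOR_RGB2GRAY),None,fx=4,fy=4,interpolation=cv2.INTER_CUBIC),(5,5),0)
    P=[]
    for u,v in seeds:
        x0,y0=int((u-r)*4),int((v-r)*4);p=g[y0:y0+8*r,x0:x0+8*r].astype(float)
        p0=p[2*r:6*r,2*r:6*r].min();th=p0+0.4*(np.median(p)-p0);m=(p<th).astype(np.uint8)
        n,l,st,ce=cv2.connectedComponentsWithStats(m)
        ks=[k for k in range(1,n) if st[k,4]>15]
        if not ks: print("none");continue
        k=min(ks,key=lambda k:np.hypot(*(ce[k]-4*r)))
        uv=((ce[k]+[x0,y0])+.5)/4-.5
        P.append(back(i,uv,z));print(uv.round(2),st[k].tolist(),P[-1].round(4))
    P=np.array(P)
    if len(P)>1: print("spac",np.linalg.norm(np.diff(P[:,:2],axis=0),axis=1),"mean",P.mean(0),"yaw",np.degrees(np.arctan2(P[0,0]-P[-1,0],P[0,1]-P[-1,1])))
    return P
E
python3 - <<'E'
from h import *
import pickle
im,i=pickle.load(open("w2.pkl","rb"))
bores(im,i,[(302,68),(302,142),(302,209),(302,270)],9,.097)
bores(capture("top"),camera_info("top"),[(249,260.6),(275.6,260.6),(302.3,261.2),(329.1,261.5)],5,.097)
E
```

```text
[297.68  64.61] [18, 22, 5, 5, 19] [0.5067 0.1584 0.097 ]
[300.99 139.48] [27, 23, 15, 9, 79] [0.5086 0.0923 0.097 ]
[301.73 208.77] [10, 11, 54, 52, 2174] [0.5081 0.0243 0.097 ]
[301.96 269.73] [11, 12, 54, 49, 2041] [ 0.5071 -0.0417  0.097 ]
spac [0.06614467 0.06794357 0.06604276] mean [0.50761872 0.05834107 0.097     ] yaw -0.10696265965887551
[252.18 260.65] [26, 0, 14, 40, 402] [0.507  0.1472 0.097 ]
[275.21 260.2 ] [11, 11, 20, 20, 335] [0.5081 0.0904 0.097 ]
[301.91 257.22] [0, 0, 40, 13, 370] [0.5154 0.0245 0.097 ]
[328.69 260.94] [10, 9, 22, 21, 357] [ 0.5061 -0.0416  0.097 ]
spac [0.05684717 0.06627215 0.06674718] mean [0.50915776 0.05515691 0.097     ] yaw 0.2803765608008567
```

Both cameras agree on the wells: x≈0.508, y≈0.157, 0.090, 0.024, -0.042, spaced 66 mm, with a yaw of about -0.5° that the tool already matches. I'll descend above the y=0.024 well.

Call:
step_arm --pt "-0.37 0 0.9 0 0 0 0" --pt "0 0 1 0 0 0 0.2" --pt "0 0 1 0 0 0 0.3" --pt "0 0 1 0 0 0 0.3" --pt "0 0 1 0 0 0 0.3" --pt "0 0 1 0 0 0 0.3" --pt "0 0 0.5 0 0 0 0.3" --pt "0 0 0 0 0 0 0.3" --newtons 5

```text
t: 5.12
eef_pos: [0.5045, 0.0177, 0.1284]
eef_rot: [1.0, -0.011, 0.001, 0.001]
wrist_force: [1.0, -0.0, -0.2]
finger_gap: 0.0616
```

```bash
cat > look.py <<'E'
from h import *
import sys
n=sys.argv[1]
s=state();print(s["t"],np.round(s["eef_pos"],4),Ro.from_quat(s["eef_rot"]).as_matrix().round(4).tolist(),np.round(s["wrist_force"],2),s["finger_gap"])
i=camera_info("wrist");im=capture("wrist")
print("tcp",proj(i,s["eef_pos"]))
for P in [(.509,.1566),(.5083,.0904),(.508,.0243),(.507,-.0417)]:
    u,v=proj(i,(*P,.097))
    if 15<u<625 and 15<v<465: print(P,(round(u,1),round(v,1)));bores(im,i,[(u,v)],13,.097)
cv2.imwrite(f"pics/{n}.png",im[:,:,::-1])
E
python3 look.py w3
```

```text
5.125 [0.5045 0.0177 0.1284] [[0.9998, -0.0215, 0.0022], [-0.0215, -0.9998, -0.0011], [0.0022, 0.001, -1.0]] [ 1.02 -0.03 -0.25] 0.061573754290073855
tcp (np.float64(312.35061004884875), np.float64(311.1670620401768))
(0.5083, 0.0904) (np.float64(317.1), np.float64(134.4))
[320.8  134.12] [66, 51, 6, 6, 25] [0.51   0.0905 0.097 ]
(0.508, 0.0243) (np.float64(319.1), np.float64(270.6))
[318.89 267.51] [51, 38, 5, 8, 31] [0.5079 0.026  0.097 ]
(0.507, -0.0417) (np.float64(319.4), np.float64(382.0))
[320.54 376.52] [56, 28, 6, 8, 17] [ 0.5077 -0.0381  0.097 ]
```

View pics/w3.png

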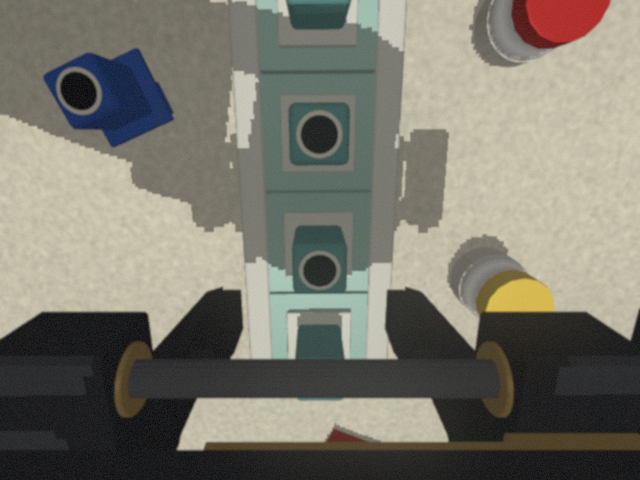

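The image shows the y=0.024 bore at (319,270), on its predicted position. The tool drifted about 7 mm during the descent, so I'll correct that.

Call:
step_arm --pt "0.11 -0.23 0 0 0 -0.08 0.3" --pt "0 0 0 0 0 0 0.3" --pt "0 0 0.5 0 0 0 0.3" --pt "0 0 0.5 0 0 0 0.3" --pt "0 0 0 0 0 0 0.3"

```text
t: 5.8
eef_pos: [0.5102, 0.0246, 0.1017]
eef_rot: [1.0, -0.005, 0.005, 0.001]
wrist_force: [-0.4, -0.7, 0.5]
finger_gap: 0.0613
```

```bash
python3 look.py w4
```

```text
5.8 [0.5102 0.0246 0.1017] [[0.9999, -0.0109, 0.01], [-0.0109, -0.9999, -0.0026], [0.01, 0.0025, -0.9999]] [-0.37 -0.72  0.52] 0.06133206371849815
tcp (np.float64(312.32158383250413), np.float64(311.13352819988825))
(0.5083, 0.0904) (np.float64(305.3), np.float64(153.5))
[308.97 152.56] [67, 47, 4, 6, 18] [0.5098 0.0908 0.097 ]
(0.508, 0.0243) (np.float64(307.2), np.float64(307.0))
[304.6  305.22] [40, 46, 9, 5, 21] [0.5068 0.0252 0.097 ]
(0.507, -0.0417) (np.float64(307.4), np.float64(428.9))
[302.82 429.1 ] [33, 53, 6, 5, 25] [ 0.5047 -0.0418  0.097 ]
```

View pics/w4.png

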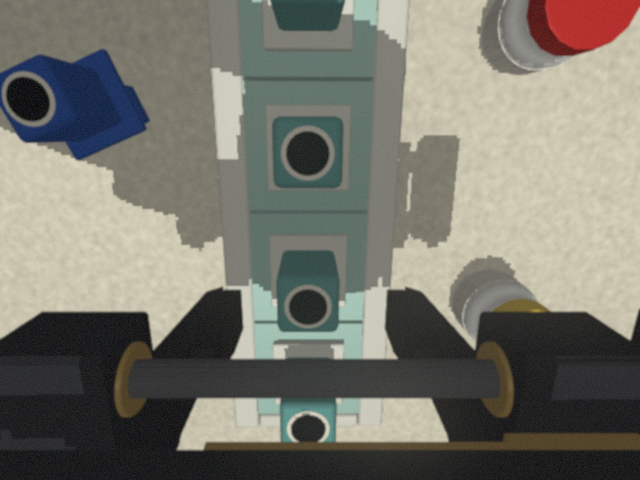

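The bore is at (307,306), as predicted, so the tool sits 2 mm too far in +x. I'll correct that and the tilt, then descend.

Call:
step_arm --pt "-0.08 0 0.1 0.02 -0.08 0 0.3" --pt "0 0 0.3 0 0 0 0.3" --pt "0 0 0.3 0 0 0 0.3" --pt "0 0 0.3 0 0 0 0.3" --pt "0 0 0.3 0 0 0 0.3" --pt "0 0 0 0 0 0 0.3"

```text
t: 6.6
eef_pos: [0.5086, 0.0245, 0.0616]
eef_rot: [1.0, -0.005, 0.001, 0.0]
wrist_force: [1.2, -0.3, -0.2]
finger_gap: 0.062
```

```bash
python3 look.py w5
```

```text
6.6 [0.5086 0.0245 0.0616] [[0.9999, -0.0108, 0.0025], [-0.0108, -0.9999, -0.0005], [0.0025, 0.0005, -1.0]] [ 1.2  -0.29 -0.2 ] 0.062033166600970246
tcp (np.float64(312.3694322585981), np.float64(311.1377769048002))
(0.5083, 0.0904) (np.float64(308.5), np.float64(160.6))
[302.12 159.46] [23, 46, 10, 8, 35] [0.5065 0.0907 0.097 ]
(0.508, 0.0243) (np.float64(310.6), np.float64(359.7))
[309.99 351.67] [0, 0, 104, 49, 3939] [0.5078 0.0274 0.097 ]
```

View pics/w5.png

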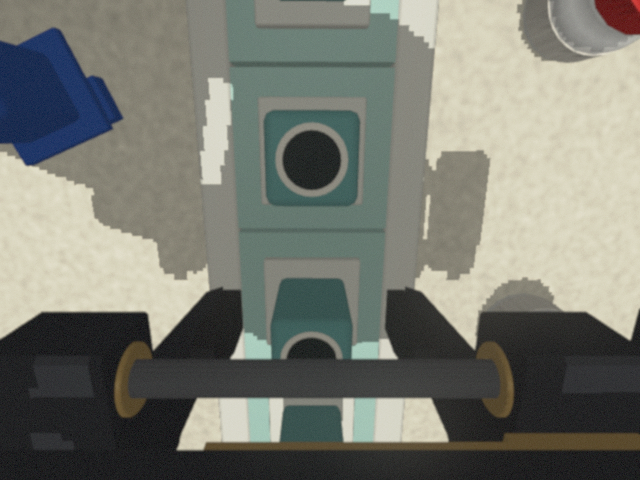

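The head sits between the fingers, with its front face at (311,320). I'll close at a low grip force.

Call:
step_arm --pt "-0.01 0 0 0 0 0 0.5" --pt "0 0 0 0 0 0 0.6" --pt "0 0 0 0 0 0 0.66" --pt "0 0 0 0 0 0 0.75" --pt "0 0 0 0 0 0 0.75" --pt "0 0 0 0 0 0 0.75" --newtons 5

```text
t: 7.4
eef_pos: [0.5081, 0.0245, 0.0626]
eef_rot: [1.0, -0.005, 0.002, 0.0]
wrist_force: [0.3, -0.1, 0.6]
finger_gap: 0.0282
```

```bash
python3 look.py w6
```

```text
7.4 [0.5081 0.0245 0.0626] [[0.9999, -0.0107, 0.0031], [-0.0107, -0.9999, -0.0008], [0.0031, 0.0007, -1.0]] [ 0.29 -0.08  0.62] 0.028212356106403616
tcp (np.float64(312.3151692991306), np.float64(311.10074719261206))
(0.5083, 0.0904) (np.float64(310.1), np.float64(160.3))
[311.63 163.23] [56, 63, 9, 6, 41] [0.5087 0.0896 0.097 ]
(0.508, 0.0243) (np.float64(311.9), np.float64(357.9))
[311.87 355.83] [49, 42, 12, 10, 57] [0.508  0.0251 0.097 ]
```

The fingers hold at 28.2 mm with no force built up. I'll rock along y in small steps.

Call:
step_arm --pt "0 0.05 0 0 0 0 0.75" --pt "0 0 0 0 0 0 0.75"

```text
t: 7.7
eef_pos: [0.5081, 0.0235, 0.0627]
eef_rot: [1.0, -0.005, 0.002, -0.0]
wrist_force: [0.1, 0.4, 0.4]
finger_gap: 0.0279
```

Call:
step_arm --pt "0 0.05 0 0 0 0 0.75" --pt "0 0 0 0 0 0 0.75"

```text
t: 7.95
eef_pos: [0.5081, 0.0226, 0.0629]
eef_rot: [1.0, -0.005, 0.002, -0.001]
wrist_force: [-0.5, 0.7, 0.3]
finger_gap: 0.0279
```

Call:
step_arm --pt "0 0.05 0 0 0 0 0.75" --pt "0 0 0 0 0 0 0.75"

```text
t: 8.2
eef_pos: [0.5081, 0.0214, 0.063]
eef_rot: [1.0, -0.005, 0.002, -0.001]
wrist_force: [0.0, 1.2, 0.3]
finger_gap: 0.0278
```

```bash
python3 look.py w7;python3 - <<'E'
import cv2
a=cv2.imread("pics/w6.png")[240:420,200:430];b=cv2.imread("pics/w7.png")[240:420,200:430]
cv2.imwrite("pics/cmp1.png",cv2.resize(cv2.hconcat([a,b]),None,fx=1.7,fy=1.7,interpolation=cv2.INTER_CUBIC))
E
```

```text
8.2 [0.5081 0.0214 0.063 ] [[0.9999, -0.0108, 0.0035], [-0.0108, -0.9999, 0.0023], [0.0035, -0.0023, -1.0]] [0.05 1.24 0.32] 0.027818721818645645
tcp (np.float64(312.3247618157564), np.float64(311.1431445225662))
(0.5083, 0.0904) (np.float64(310.2), np.float64(149.0))
[308.19 145.97] [44, 40, 6, 4, 18] [0.5077 0.0913 0.097 ]
(0.508, 0.0243) (np.float64(312.0), np.float64(349.1))
[311.1  348.79] [48, 50, 5, 6, 26] [0.5077 0.0244 0.097 ]
```

View pics/cmp1.png

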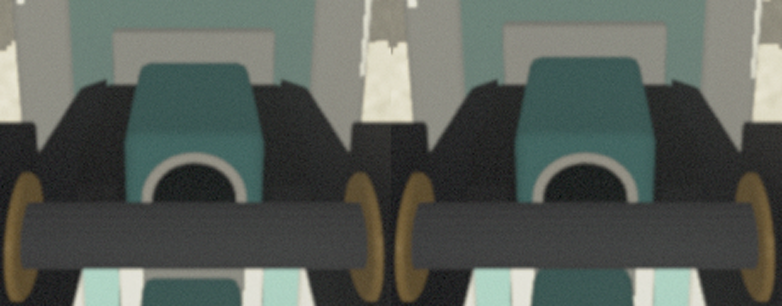

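The pictures show the bore ring fixed at crop row 153 while the collar's back edge moved from 32 to 24. I'll work out how much of that the tool's own motion explains.

```bash
cat > cmp.py <<'E'
from h import *
import sys
# displacement of image patches between two wrist pics via phase correlation/template match
def sh(a,b,box):
    x0,y0,x1,y1=box
    t=a[y0:y1,x0:x1];m=14
    w=b[y0-m:y1+m,x0-m//2:x1+m//2]
    r=cv2.matchTemplate(w,t,cv2.TM_CCOEFF_NORMED);_,v,_,p=cv2.minMaxLoc(r)
    y=p[1]
    d=0
    if 0<y<r.shape[0]-1:
        q=r[y-1:y+2,p[0]];d=.5*(q[0]-q[2])/(q[0]-2*q[1]+q[2])
    return round(p[0]-m//2,2),round(float(y-m+d),2),round(float(v),3)
a=cv2.imread(f"pics/{sys.argv[1]}.png");b=cv2.imread(f"pics/{sys.argv[2]}.png")
for n,box in dict(nextbore=(260,110,365,205),seam=(250,222,262,242),seam2=(362,222,374,242),collar=(262,252,362,264),base=(284,270,340,284),edge=(285,312,340,324),ring=(285,326,340,342)).items(): print(n,sh(a,b,box))
E
python3 cmp.py w6 w7
python3 - <<'E'
print()
E
```

```text
nextbore (0, -11.38, 0.99)
seam (7, -7.02, 0.93)
seam2 (-6, -7.13, 0.926)
collar (0, -3.84, 0.958)
base (0, -3.55, 0.987)
edge (-4, 0.15, 0.806)
ring (0, 0.04, 0.994)
```

Static references shifted by -7 to -11 px, while the gripped head shifted 0 px and its collar only -3.8 px. So this adapter really is moving with the gripper, about 3 mm at the top and about 1.6 mm at the collar, at only ~1 N. I'll push a little further to see whether it stays soft.

Call:
step_arm --pt "0 0.05 0 0 0 0 0.75" --pt "0 0 0 0 0 0 0.75"

```text
t: 8.5
eef_pos: [0.508, 0.0203, 0.0629]
eef_rot: [1.0, -0.005, 0.002, -0.002]
wrist_force: [-1.0, 2.3, 1.2]
finger_gap: 0.0281
```

```bash
python3 look.py w8 | head -1; python3 cmp.py w6 w8
```

```text
8.5 [0.508  0.0203 0.0629] [[0.9999, -0.0109, 0.0035], [-0.0109, -0.9999, 0.0032], [0.0035, -0.0032, -1.0]] [-1.02  2.31  1.24] 0.028084048349967493
nextbore (0, -14.0, 0.957)
seam (2, -9.35, 0.91)
seam2 (3, -9.33, 0.905)
collar (-1, -6.18, 0.956)
base (0, -5.74, 0.991)
edge (1, -2.31, 0.806)
ring (0, -2.67, 0.986)
```

Beyond about 3 mm at the head it stopped, and the fingers slid over it (ring -2.7 px, collar now tracking the seam). That is less than the 4 mm slide expected of the loose one, so this may be a firm one tilting in its play. I'll centre it, release, and compare with the next well at y≈-0.042.

Call:
step_arm --pt "0 -0.08 0 0 0 0 0.75" --pt "0 -0.06 0 0 0 0 0.75" --pt "0 0 0 0 0 0 0.5" --pt "0 0 0 0 0 0 0.3"

```text
t: 9.05
eef_pos: [0.5086, 0.0235, 0.0629]
eef_rot: [1.0, -0.005, 0.002, -0.0]
wrist_force: [0.1, -0.4, 0.2]
finger_gap: 0.0458
```

```bash
python3 look.py w9 | head -1; python3 cmp.py w5 w9
```

```text
9.05 [0.5086 0.0235 0.0629] [[0.9999, -0.0109, 0.0044], [-0.0109, -0.9999, 0.0008], [0.0044, -0.0009, -1.0]] [ 0.15 -0.4   0.24] 0.04582911765966391
nextbore (0, -4.01, 0.989)
seam (-3, -3.05, 0.915)
seam2 (5, -3.05, 0.92)
collar (1, -3.96, 0.951)
base (1, -4.13, 0.992)
edge (-1, -5.03, 0.758)
ring (2, -5.91, 0.99)
```

Released. With the jaws along x, the open fingers clear the neighbouring heads, so I'll slide straight along the row.

Call:
step_arm --pt "0 0.5 0 0 0 0 0.3" --pt "0 0.6 0 0 0 0 0.3" --pt "0 0.6 0 0 0 0 0.3" --pt "0 0.4 0 0 0 0 0.3" --pt "0 0 0 0 0 0 0.3"

```text
t: 9.72
eef_pos: [0.508, -0.0453, 0.0629]
eef_rot: [1.0, -0.006, 0.003, -0.0]
wrist_force: [-0.3, -0.6, -0.1]
finger_gap: 0.0617
```

```bash
python3 look.py w10
```

```text
9.725 [ 0.508  -0.0453  0.0629] [[0.9999, -0.0125, 0.0052], [-0.0125, -0.9999, 0.0004], [0.0052, -0.0005, -1.0]] [-0.32 -0.63 -0.09] 0.06168484681745195
tcp (np.float64(312.3338769863624), np.float64(311.1585880196038))
(0.508, 0.0243) (np.float64(309.2), np.float64(146.9))
none
(0.507, -0.0417) (np.float64(309.4), np.float64(347.5))
[304.34 348.16] [32, 55, 5, 5, 19] [ 0.5053 -0.0419  0.097 ]
```

View pics/w10.png

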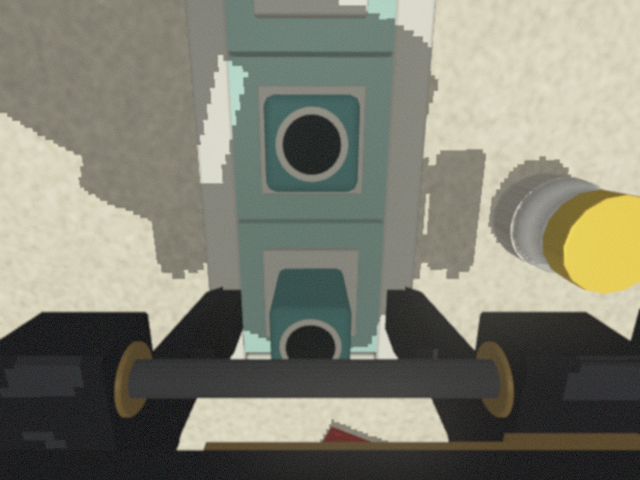

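The last adapter's bore is at (311,344). The tool is 4 mm short of it in y, so I'll correct and grip.

Call:
step_arm --pt "0 -0.13 0 0 0 0 0.45" --pt "0 0 0 0 0 0 0.6" --pt "0 0 0 0 0 0 0.66" --pt "0 0 0 0 0 0 0.75" --pt "0 0 0 0 0 0 0.75" --pt "0 0 0 0 0 0 0.75"

```text
t: 10.52
eef_pos: [0.5072, -0.0393, 0.0629]
eef_rot: [1.0, -0.005, 0.002, -0.0]
wrist_force: [-0.2, -0.3, 0.7]
finger_gap: 0.0279
```

```bash
python3 look.py w11|head -1
```

```text
10.525 [ 0.5072 -0.0393  0.0629] [[0.9999, -0.0097, 0.0033], [-0.0097, -1.0, 0.0007], [0.0033, -0.0007, -1.0]] [-0.22 -0.25  0.68] 0.027916795811638973
```

Call:
step_arm --pt "0 0.05 0 0 0 0 0.75" --pt "0 0 0 0 0 0 0.75"

```text
t: 10.82
eef_pos: [0.5072, -0.0402, 0.0629]
eef_rot: [1.0, -0.005, 0.002, -0.001]
wrist_force: [-0.3, 0.3, 1.4]
finger_gap: 0.028
```

Call:
step_arm --pt "0 0.05 0 0 0 0 0.75" --pt "0 0 0 0 0 0 0.75"

```text
t: 11.08
eef_pos: [0.5072, -0.0412, 0.063]
eef_rot: [1.0, -0.005, 0.002, -0.002]
wrist_force: [-1.1, 1.2, 0.0]
finger_gap: 0.028
```

Call:
step_arm --pt "0 0.05 0 0 0 0 0.75" --pt "0 0 0 0 0 0 0.75"

```text
t: 11.32
eef_pos: [0.5071, -0.0423, 0.0631]
eef_rot: [1.0, -0.005, 0.002, -0.002]
wrist_force: [-0.9, 1.4, 0.3]
finger_gap: 0.0277
```

```bash
python3 look.py w12|head -1; python3 cmp.py w11 w12
```

```text
11.325 [ 0.5071 -0.0423  0.0631] [[0.9999, -0.01, 0.0035], [-0.0101, -0.9999, 0.0038], [0.0034, -0.0039, -1.0]] [-0.87  1.44  0.28] 0.027713464343088738
nextbore (0, -11.19, 0.992)
seam (7, -6.71, 0.918)
seam2 (-6, -6.94, 0.938)
collar (0, -3.68, 0.817)
base (-1, -3.4, 0.982)
edge (4, 2.1, 0.423)
ring (0, -0.57, 0.968)
```

This behaves the same as the first (collar -3.7, ring about 0). I'll take one more step to see whether it stops too.

Call:
step_arm --pt "0 0.05 0 0 0 0 0.75" --pt "0 0 0 0 0 0 0.75"

```text
t: 11.62
eef_pos: [0.5071, -0.0434, 0.0631]
eef_rot: [1.0, -0.005, 0.002, -0.002]
wrist_force: [-0.3, 2.6, 0.9]
finger_gap: 0.028
```

```bash
python3 look.py w13|head -1; python3 cmp.py w11 w13
```

```text
11.625 [ 0.5071 -0.0434  0.0631] [[0.9999, -0.01, 0.0035], [-0.01, -0.9999, 0.0047], [0.0034, -0.0047, -1.0]] [-0.29  2.64  0.89] 0.028021221578009244
nextbore (0, -14.0, 0.964)
seam (-7, -9.21, 0.922)
seam2 (5, -9.24, 0.922)
collar (1, -5.76, 0.824)
base (-1, -5.4, 0.982)
edge (7, 0.3, 0.417)
ring (0, -2.37, 0.977)
```

Call:
step_arm --pt "0 -0.08 0 0 0 0 0.75" --pt "0 -0.07 0 0 0 0 0.75" --pt "0 0 0 0 0 0 0.5" --pt "0 0 0 0 0 0 0.3"

```text
t: 12.18
eef_pos: [0.5076, -0.0399, 0.063]
eef_rot: [1.0, -0.005, 0.002, -0.001]
wrist_force: [0.1, -0.6, 0.3]
finger_gap: 0.0459
```

Same signature: it stops after about 3 mm with the force rising to 2.6 N. Only one adapter can be loose, so both of these are firm. Next is the y≈0.090 well.

Call:
step_arm --pt "0 -0.5 0 0 0 0 0.3" --pt "0 -0.7 0 0 0 0 0.3" --pt "0 -0.8 0 0 0 0 0.3" --pt "0 -0.8 0 0 0 0 0.3" --pt "0 -0.8 0 0 0 0 0.3" --pt "0 -0.5 0 0 0 0 0.3" --pt "0 0 0 0 0 0 0.3"

```text
t: 13.05
eef_pos: [0.5082, 0.0916, 0.0634]
eef_rot: [1.0, -0.004, 0.002, -0.002]
wrist_force: [-0.0, -0.0, 0.4]
finger_gap: 0.0617
```

```bash
python3 look.py w14
```

```text
13.05 [0.5082 0.0916 0.0634] [[0.9999, -0.009, 0.0048], [-0.009, -1.0, 0.0033], [0.0048, -0.0033, -1.0]] [-0.02 -0.04  0.38] 0.06173234729834391
tcp (np.float64(312.29281375871585), np.float64(311.10292386014396))
(0.509, 0.1566) (np.float64(312.7), np.float64(162.5))
[305.98 159.85] [26, 42, 4, 5, 17] [0.507  0.1574 0.097 ]
(0.5083, 0.0904) (np.float64(312.6), np.float64(358.6))
[309.56 352.86] [38, 28, 9, 6, 41] [0.5073 0.0927 0.097 ]
```

View pics/w14.png

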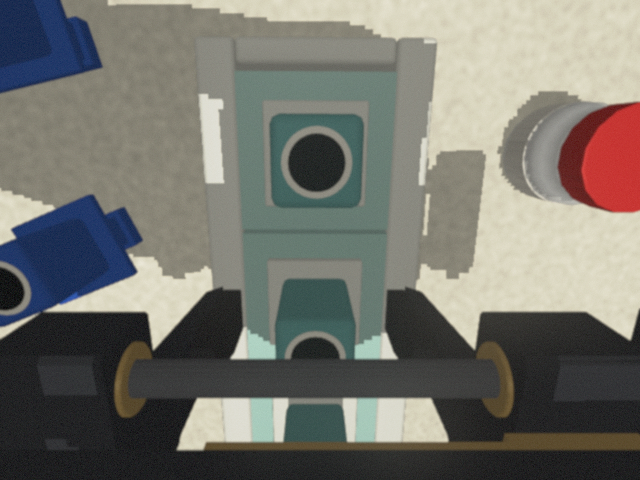

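The y=0.090 bore is at (316,357), centred in y, and the tool needs about +1 mm in x. I'll grip and rock.

Call:
step_arm --pt "0.04 0 0 -0.03 -0.04 0 0.45" --pt "0 0 0 0 0 0 0.6" --pt "0 0 0 0 0 0 0.66" --pt "0 0 0 0 0 0 0.75" --pt "0 0 0 0 0 0 0.75" --pt "0 0 0 0 0 0 0.75"

```text
t: 13.85
eef_pos: [0.5098, 0.0891, 0.0634]
eef_rot: [1.0, -0.006, -0.0, 0.0]
wrist_force: [1.1, 0.6, -0.4]
finger_gap: 0.0276
```

```bash
python3 look.py w15|head -1; python3 cmp.py w14 w15
```

```text
13.85 [0.5098 0.0891 0.0634] [[0.9999, -0.0126, -0.0005], [-0.0126, -0.9999, -0.0005], [-0.0005, 0.0005, -1.0]] [ 1.13  0.62 -0.39] 0.027644224360743586
nextbore (-7, -8.0, 0.986)
seam (2, -5.16, 0.92)
seam2 (-5, -5.37, 0.908)
collar (-1, -4.77, 0.949)
base (-1, -4.71, 0.991)
edge (0, -4.93, 0.784)
ring (-1, -5.55, 0.975)
```

Call:
step_arm --pt "0 0.05 0 0 0 0 0.75" --pt "0 0 0 0 0 0 0.75"

```text
t: 14.15
eef_pos: [0.5098, 0.0875, 0.0634]
eef_rot: [1.0, -0.006, -0.0, 0.0]
wrist_force: [-1.2, -0.6, 0.3]
finger_gap: 0.0278
```

Call:
step_arm --pt "0 0.05 0 0 0 0 0.75" --pt "0 0 0 0 0 0 0.75"

```text
t: 14.4
eef_pos: [0.5098, 0.0858, 0.0634]
eef_rot: [1.0, -0.006, -0.0, 0.0]
wrist_force: [-0.4, -1.3, -0.0]
finger_gap: 0.0278
```

Call:
step_arm --pt "0 0.05 0 0 0 0 0.75" --pt "0 0 0 0 0 0 0.75"

```text
t: 14.65
eef_pos: [0.5098, 0.0846, 0.0636]
eef_rot: [1.0, -0.006, -0.0, 0.0]
wrist_force: [0.9, 0.3, -0.7]
finger_gap: 0.028
```

```bash
python3 look.py w16|head -1; python3 cmp.py w15 w16
```

```text
14.65 [0.5098 0.0846 0.0636] [[0.9999, -0.0126, -0.0002], [-0.0126, -0.9999, -0.0001], [-0.0002, 0.0001, -1.0]] [ 0.9   0.3  -0.68] 0.028004052475161138
nextbore (0, -14.0, 0.912)
seam (5, -10.15, 0.928)
seam2 (2, -10.21, 0.924)
collar (0, -0.54, 0.948)
base (1, -0.57, 0.984)
edge (4, -0.12, 0.787)
ring (0, 0.73, 0.991)
```

This one is clearly loose. Over 4.5 mm of travel the static seam shifted -10 px while the collar and ring stayed at 0 ± 0.7 px, with no tilt and no measurable force. I'll back off the wall, tighten the grip and lift.

Call:
step_arm --pt "0 -0.06 0 0 0 0 0.8" --pt "0 0 0 0 0 0 0.8" --pt "0 0 0 0 0 0 0.8" --newtons 20

```text
t: 15.08
eef_pos: [0.5099, 0.0863, 0.0635]
eef_rot: [1.0, -0.006, -0.0, 0.0]
wrist_force: [0.3, 0.7, 0.4]
finger_gap: 0.028
```

Call:
step_arm --pt "0 0 -0.2 0 0 0 0.8" --pt "0 0 -0.2 0 0 0 0.8" --pt "0 0 -0.2 0 0 0 0.8"

```text
t: 15.45
eef_pos: [0.5096, 0.0862, 0.0822]
eef_rot: [1.0, -0.006, -0.001, 0.0]
wrist_force: [-0.2, 0.2, -1.0]
finger_gap: 0.0283
```

The force is just the adapter's weight, so I'll keep lifting.

Call:
step_arm --pt "0 0 -0.3 0 0 0 0.8" --pt "0 0 -0.4 0 0 0 0.8" --pt "0 0 -0.5 0 0 0 0.8" --pt "0 0 -0.6 0 0 0 0.8" --pt "0 0 -0.7 0 0 0 0.8" --pt "0 0 -0.7 0 0 0 0.8" --pt "0 0 -0.7 0 0 0 0.8" --pt "0 0 -0.4 0 0 0 0.8" --pt "0 0 0 0 0 0 0.8"

```text
t: 16.58
eef_pos: [0.5092, 0.0864, 0.221]
eef_rot: [1.0, -0.006, 0.001, 0.0]
wrist_force: [-0.5, -0.2, -1.8]
finger_gap: 0.0274
```

```bash
python3 look.py w17|head -1; python3 - <<'E'
from h import *
im=capture("top");cv2.imwrite("pics/top1.png",im[:,:,::-1]);i=camera_info("top")
h=cv2.cvtColor(im,cv2.COLOR_RGB2HSV)
m=(((h[...,0]<8)|(h[...,0]>172))&(h[...,1]>150)&(h[...,2]>60)).astype(np.uint8)
n,l,st,ce=cv2.connectedComponentsWithStats(m)
k=1+np.argmax(st[1:,4]);pts=np.argwhere(l==k)[:,::-1].astype(np.float32)
W=np.array([back(i,p,.03)[:2] for p in cv2.convexHull(pts)[:,0]],np.float32)
print(st[k],cv2.minAreaRect(W))
E
```

```text
16.575 [0.5092 0.0864 0.221 ] [[0.9999, -0.0124, 0.0021], [-0.0124, -0.9999, -0.001], [0.0021, 0.001, -1.0]] [-0.49 -0.22 -1.83] 0.027440586848499277
[ 375  216   65   64 2452] ((0.5467629432678223, -0.24848820269107819), (0.1292051523923874, 0.13046841323375702), 64.1166000366211)
```

View pics/w17.png

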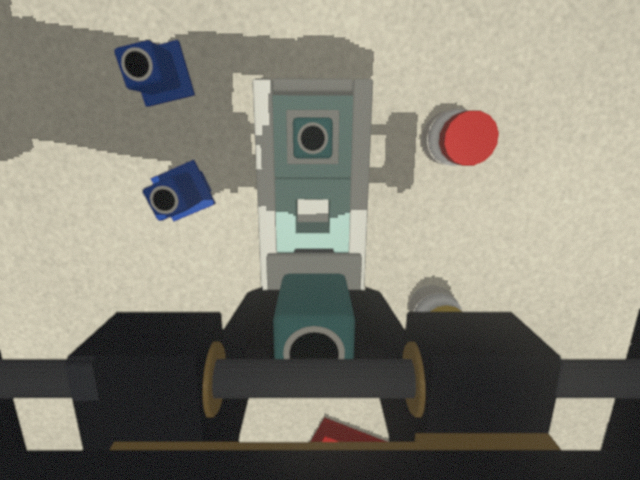

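View pics/top1.png

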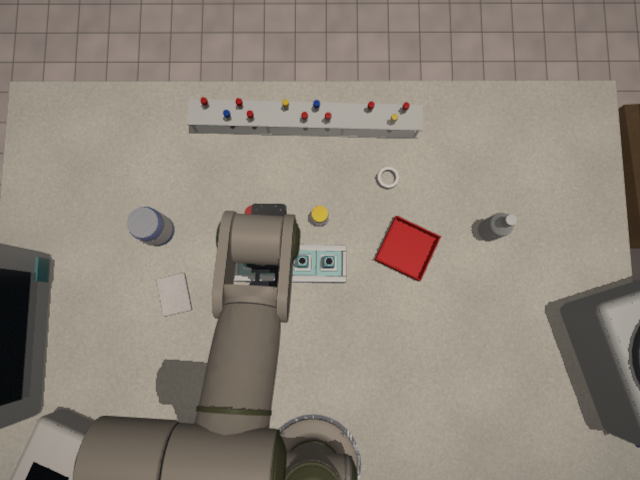

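The loose adapter is held level, and its empty well shows at (312,208). The tray measures 129 x 130 mm, matching its given size, with its centre at (0.547,-0.248). I'll carry the adapter over.

Call:
step_arm --pt "0.12 0.5 0 0 0 0 0.8" --pt "0.12 0.8 0 0 0 0 0.8" --pt "0.12 1 0 0 0 0 0.8" --pt "0.12 1 0 0 0 0 0.8" --pt "0.12 1 0 0 0 0 0.8" --pt "0.12 1 0 0 0 0 0.8" --pt "0.12 1 0 0 0 0 0.8" --pt "0.12 1 0 0 0 0 0.8" --pt "0.12 1 0 0 0 0 0.8" --pt "0.12 1 0 0 0 0 0.8" --pt "0.12 0.8 0 0 0 0 0.8" --pt "0 0.4 0 0 0 0 0.8"

```text
t: 18.18
eef_pos: [0.5423, -0.2489, 0.2106]
eef_rot: [1.0, -0.008, -0.007, -0.002]
wrist_force: [-0.2, -0.0, -1.5]
finger_gap: 0.0278
```

Call:
step_arm --pt "0 0 0 0 0 0 0.8"

```text
t: 18.3
eef_pos: [0.5421, -0.2495, 0.2102]
eef_rot: [1.0, -0.008, -0.008, -0.002]
wrist_force: [-0.0, -0.6, -1.5]
finger_gap: 0.0274
```

```bash
python3 look.py w18|head -1; python3 -c "
from h import *
s=state();R=Ro.from_quat(s['eef_rot']).as_matrix();print((R.T@(np.array([.5467,-.2485,.056])-s['eef_pos'])/.03).round(2))"
```

```text
18.3 [ 0.5421 -0.2495  0.2102] [[0.9997, -0.0163, -0.0154], [-0.0163, -0.9999, 0.0038], [-0.0155, -0.0035, -0.9999]] [-0.02 -0.58 -1.46] 0.027417582928081944
[0.23 0.   5.14]
```

View pics/w18.png

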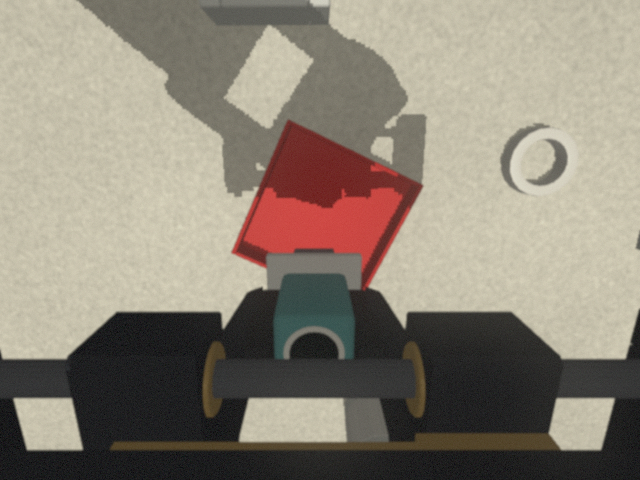

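The tray lies beneath the held adapter, its corners visible at (289,121), (421,185) and (235,252). I'll level the tool, descend most of the way and re-check.

Call:
step_arm --pt "0.15 0 0.5 -0.03 0.13 0 0.8" --pt "0 0 0.7 0 0 0 0.8" --pt "0 0 0.7 0 0 0 0.8" --pt "0 0 0.7 0 0 0 0.8" --pt "0 0 0.7 0 0 0 0.8" --pt "0 0 0.4 0 0 0 0.8" --pt "0 0 0.2 0 0 0 0.8" --pt "0 0 0 0 0 0 0.8"

```text
t: 19.35
eef_pos: [0.548, -0.2417, 0.0925]
eef_rot: [1.0, -0.004, 0.002, 0.0]
wrist_force: [0.4, -0.0, -1.4]
finger_gap: 0.0278
```

```bash
python3 look.py w19|head -1; python3 -c "
from h import *
cv2.imwrite('pics/side1.png',cv2.resize(capture('side')[120:400,180:460,::-1],None,fx=2,fy=2))"
```

```text
19.35 [ 0.548  -0.2417  0.0925] [[1.0, -0.0072, 0.0038], [-0.0072, -1.0, -0.0008], [0.0038, 0.0007, -1.0]] [ 0.43 -0.03 -1.42] 0.027829821387768575
```

View pics/side1.png

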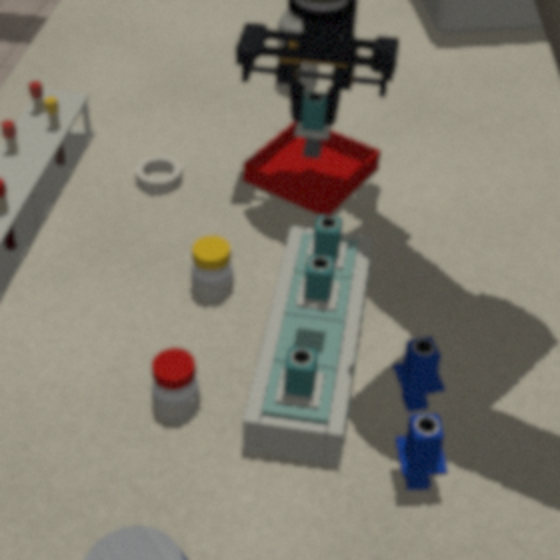

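View pics/w19.png

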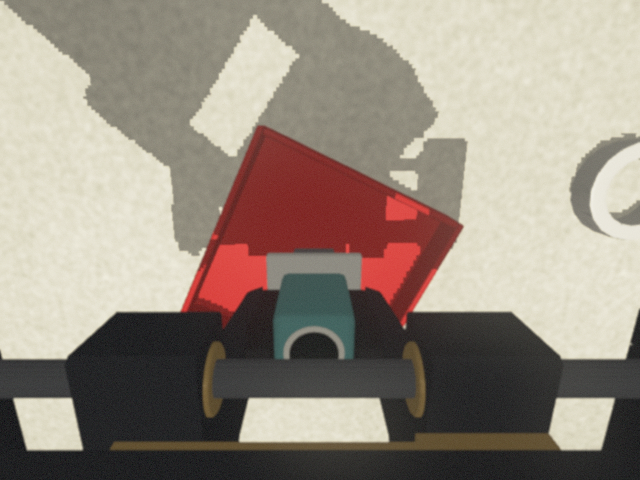

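The side view shows the adapter hanging upright over the tray, and the other three are still standing in the block with the third well empty. I'll descend slowly to the floor.

Call:
step_arm --pt "0 0.18 0.2 0 0 0 0.8" --pt "0 0 0.3 0 0 0 0.8" --pt "0 0 0.3 0 0 0 0.8" --pt "0 0 0.15 0 0 0 0.8" --pt "0 0 0 0 0 0 0.8"

```text
t: 20.08
eef_pos: [0.5484, -0.2483, 0.063]
eef_rot: [1.0, -0.004, 0.003, 0.001]
wrist_force: [-0.2, -0.1, -2.4]
finger_gap: 0.0274
```

Call:
step_arm --pt "0 0 0.12 0 0 0 0.8" --pt "0 0 0.08 0 0 0 0.8" --pt "0 0 0 0 0 0 0.8"

```text
t: 20.45
eef_pos: [0.5486, -0.2483, 0.0569]
eef_rot: [1.0, -0.004, 0.003, 0.001]
wrist_force: [0.1, -0.3, -0.9]
finger_gap: 0.0276
```

Call:
step_arm --pt "0 0 0.04 0 0 0 0.8" --pt "0 0 0 0 0 0 0.8"

```text
t: 20.7
eef_pos: [0.5487, -0.2484, 0.0559]
eef_rot: [1.0, -0.004, 0.003, 0.001]
wrist_force: [-0.2, -0.3, -2.3]
finger_gap: 0.0277
```

Call:
step_arm --pt "0 0 0.04 0 0 0 0.8" --pt "0 0 0 0 0 0 0.8"

```text
t: 20.95
eef_pos: [0.5489, -0.2485, 0.055]
eef_rot: [1.0, -0.004, 0.003, 0.001]
wrist_force: [-1.2, -0.1, -0.1]
finger_gap: 0.0277
```

Call:
step_arm --pt "0 0 0.04 0 0 0 0.8" --pt "0 0 0 0 0 0 0.8"

```text
t: 21.2
eef_pos: [0.549, -0.2486, 0.0551]
eef_rot: [1.0, -0.004, 0.004, 0.002]
wrist_force: [-0.7, 0.1, -1.5]
finger_gap: 0.0279
```

Call:
step_arm --pt "0 0 0.06 0 0 0 0.8" --pt "0 0 0 0 0 0 0.8"

```text
t: 21.45
eef_pos: [0.5495, -0.2488, 0.055]
eef_rot: [1.0, -0.004, 0.005, 0.003]
wrist_force: [-0.0, 0.6, -1.0]
finger_gap: 0.0279
```

The height holds at 0.055, exactly the predicted floor contact, so I'll release gently and retreat upward.

Call:
step_arm --pt "0 0 0 0 0 0 0.64" --pt "0 0 0 0 0 0 0.55" --pt "0 0 0 0 0 0 0.4" --pt "0 0 0 0 0 0 0.3" --pt "0 0 0 0 0 0 0.3"

```text
t: 22.08
eef_pos: [0.5495, -0.2489, 0.0542]
eef_rot: [1.0, -0.004, 0.005, 0.002]
wrist_force: [0.2, 0.9, 0.0]
finger_gap: 0.0617
```

```bash
python3 look.py w20|head -1
```

```text
22.075 [ 0.5495 -0.2489  0.0542] [[0.9999, -0.0074, 0.0092], [-0.0074, -1.0, -0.0049], [0.0092, 0.0048, -0.9999]] [0.21 0.89 0.03] 0.06174253788399725
```

View pics/w20.png

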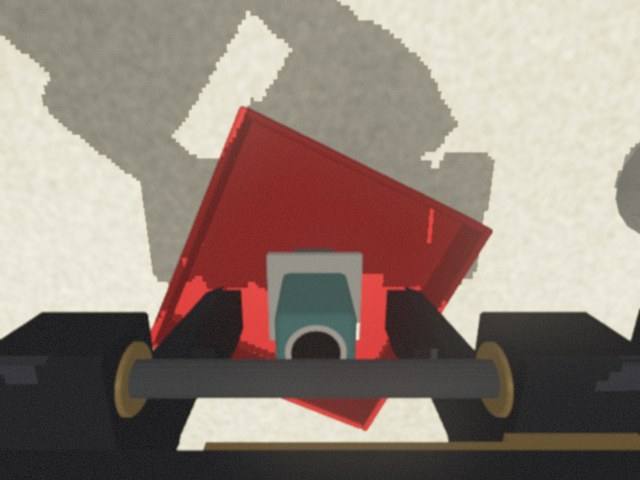

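The fingers are clear of the adapter (head at (315,310)), and it stands in the tray. I'll retreat straight up.

Call:
step_arm --pt "0 0 -0.3 0 0 0 0.3" --pt "0 0 -0.5 0 0 0 0.3" --pt "0 0 -0.8 0 0 0 0.3" --pt "0 0 -0.9 0 0 0 0.3" --pt "0 0 -0.9 0 0 0 0.3" --pt "0 0 -0.9 0 0 0 0.3" --pt "0 0 -0.9 0 0 0 0.3" --pt "0 0 -0.5 0 0 0 0.3" --pt "0 0 0 0 0 0 0.3" --pt "0 0 0 0 0 0 0.3"

```text
t: 23.38
eef_pos: [0.5474, -0.2475, 0.2402]
eef_rot: [1.0, -0.004, 0.008, 0.005]
wrist_force: [-0.3, 0.4, -0.3]
finger_gap: 0.0623
```

```bash
python3 look.py w21|head -1; python3 - <<'E'
from h import *
i=camera_info("wrist");im=capture("wrist")
for z,n in((.0885,"ring"),):print(n,[ (m["score"],back(i,m["location"][::-1],.0675).round(4)) for m in mark_of("wrist","grip_a")])
cv2.imwrite('pics/side2.png',cv2.resize(capture('side')[120:400,180:460,::-1],None,fx=2,fy=2))
a=capture("top");cv2.imwrite('pics/top2.png',cv2.resize(a[190:320,215:450,::-1],None,fx=3.4,fy=3.4,interpolation=cv2.INTER_CUBIC))
E
```

```text
23.375 [ 0.5474 -0.2475  0.2402] [[0.9998, -0.0073, 0.0159], [-0.0072, -0.9999, -0.0096], [0.016, 0.0095, -0.9998]] [-0.34  0.38 -0.35] 0.0622893232171996
ring [(0.8, array([ 0.551 , -0.2467,  0.0675]))]
```

View pics/w21.png

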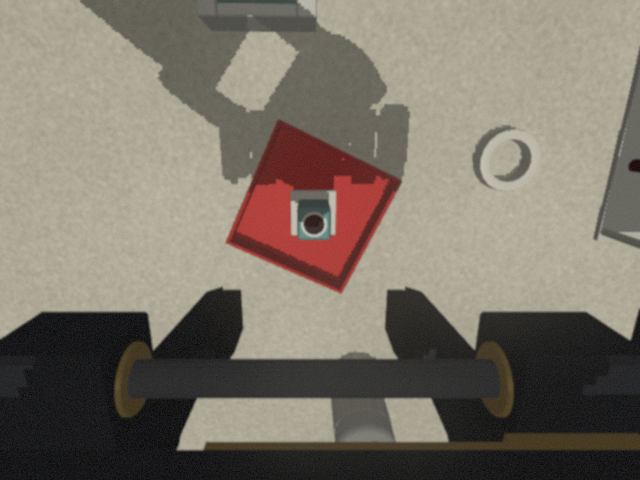

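View pics/side2.png

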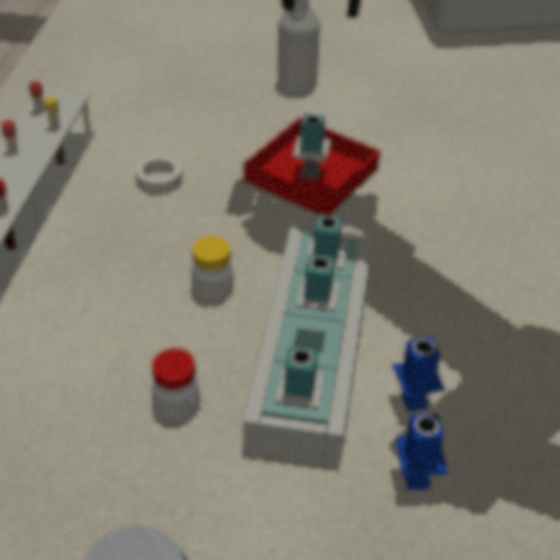

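View pics/top2.png

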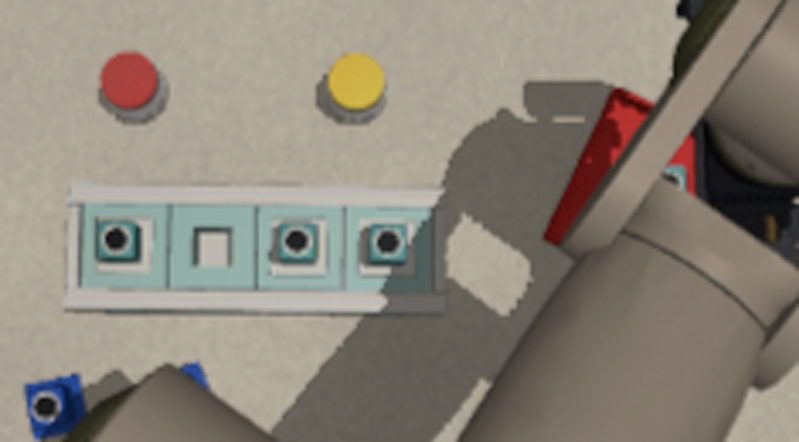

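The adapter stands upright near the tray's centre. The three firm bores sit at crop (116,240), (296,241) and (387,243), the same as at the start to within about 1 crop pixel (~0.8 mm). I'll hand in.

```bash
python3 -c "
from workcell import *
job_done();print(state()['t'])"
```

```text
the job is handed in; nothing more can be done
the job is handed in; nothing more can be done
```

The loose adapter is out of the block and standing in the red tray, released, with the gripper clear above it. I handed the job in at about 24 s; no verdict was reported.

**Finding the loose one:** I rocked three adapters with a 5 N grip. Those at y≈0.024 and y≈-0.042 tilted slightly, about 3 mm at the head, then stopped with the force rising to about 2.5 N. The one at y≈0.090 slid about 4.5 mm without tilting and with no measurable force. I did not rock the fourth (y≈0.157), because the loose one was already clear.

**Moving it:** It lifted straight out with only its own weight on the wrist. I set it on the tray floor at the predicted height and let go.

**Last checks:**
- **Tray:** The adapter looks upright and is about 5 mm from the tray's centre.
- **Block:** The three firm adapters are where they began, to within about 1 mm in the top view.
- **Bystanders:** Those visible in the last pictures (jars, tape, spray) look untouched. The wipes canister showed only partly and the note pad not at all, but the arm never went near either.

**What disagreed:** The firm adapters moved more at the head than the stated 0.5 mm of play because they tilted. So I judged by comparing the adapters rather than by a fixed limit.

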